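Unload the tape carriage and index it to its reload notch

ROBOT

A 6-joint arm with a two-finger parallel gripper is mounted at the origin on a cart in front of the work surface, level with it; the furniture and walls round the work are solid. World frame = base frame: x ahead of the robot, y to its left, z up, the work surface at z = 0. Lengths are in m, angles in rad, forces in N, time in s.
With the tool pointing down it reaches from about 0.35 to 0.85 m from the base axis. Payload 8.1 kg.
Tool frame: the origin (TCP) lies midway between the tips of the shut fingers; the grasp point (between the pads) lies 19 mm behind it (robot.grip_point_offset is the distance from the TCP to the grasp point, in m); z points along the fingers, y is the line along which they close (so a half turn about z gives the same grasp; the last joint's range is limited). The gripper opens to 93 mm and grips with 3 to 60 N. Pads are 15 mm wide; open, the fingers measure 128 mm over their backs; the gripper's body (75 mm by 188 mm) begins 65 mm behind the grasp point.
Start: joints at [-1.312, 0.13, 1.488, -0, 1.523, -0.085], TCP at [0.202, -0.565, 0.219] pointing down, gripper open.
Joint ranges: [-2.96, 2.96], [-0.89, 2.26], [0.02, 2.5], [-1.34, 4.48], [0, 2.73], [-2.66, 2.66]. Speed limits (rad/s): [2.39, 2.39, 2.79, 3.14, 3.14, 3.14].

INTERFACE

Orientations are given as a rotation vector (axis times angle).
In Python, from plant import robot, read_camera, job gives the robot as it stands.
- The arm moves only by the shell command python3 -m inch 'ROWS' [FORCE]. ROWS is JSON, one flat list of numbers, 5 for each row, row after row: the shift along the world's x, y, z in mm, then the turn about the world's z in degrees, then the opening in per cent of the stroke, from 0 (shut) to 100 (fully open). In form: [dx, dy, dz, yaw, hand, dx, dy, dz, yaw, hand, ...]. A call has 1 to 10 rows; each row is the pose to reach, as a shift and turn from the pose commanded when the call began; what a row does not reach only later rows make up. A row lasts 1/12 s, in which the tool goes at most 41.7 mm and 7.16 degrees, less where a joint would pass 70% of its speed; a pose out of reach is approached as far as the arm can. A call with a gripper value outside its range is refused whole. The fingers move at their own pace and stop on an object; FORCE is the grip in N (left out, the last holds). Time passes only in rows, so rows that repeat a pose let the fingers close. It gives the time, the measured TCP pose, the force, the opening and the grip force at its end, in the units of the state.
- robot.read_state(): the state, without advancing time (a new reading comes with each control period).
- read_camera(name): name is "side" or "top" or "wrist"; returns a dict with "image" (400x640x3 uint8, blue, green, red), "K" (3x3 intrinsics, pixels), "extrinsics" (4x4, takes a point from world to camera coordinates); the wrist camera has in their place "mount" (4x4, takes a point from camera to tool coordinates, whose origin is the TCP and whose axes are the flange's). Camera axes: x right, y down, z forward; pixel columns grow to the right and rows downward; lengths in m; the calibration is good to about 2 mm. A picture is of the moment at which its call begins: read the wrist's pose just before it. There is no depth.
- job.close_job(): hands the job in; it is judged then, once.
The state is a dict: "t": time; "q": joint angles; "dq": joint speeds; "joint_torque": joint torques, N m; "tool_pos": TCP position; "orientation": TCP orientation; "force": force on the tool from outside, world axes, zero at the start; "wrist_torque": the same for the moment, N m; "opening": finger opening in m; "gripper_force": force on a finger pad.
Only numpy, scipy, OpenCV 4.12 (cv2) and the standard library are available. Lean on these libraries where they do the work, as an engineer would, in place of code of your own. Each camera call takes 0.05 s, during which the arm holds its last target. There are 200 camera calls.

TASK

Lift the small tape roll up off the spindle of the sliding carriage and lay it flat in the shallow tray, gently and without dropping it. Then take hold of the bare spindle, slide the carriage to the left along its rail until you feel its spring ball drop into the notch, and finish while still gripping the spindle with the carriage held in the notch. Leave the other things on the bench where they are.

Things in the scene. Friction and masses are not known exactly. Their poses are not given: they have to be found in the camera images.
- tape_roll_center (a point): Centre of the small plain paper-tape roll on a cardboard core: 56 mm in diameter, 36 mm high, open bore 19 mm, 60 g. On its axis, half-way up (18 mm above its underside); z is its axis. At the start it sits flat on the carriage, the spindle through its bore; the spindle's tip stands 16 mm above the roll's top: lift it 60 mm or more straight up to clear.
- roll_tray: Shallow plain grey metal tray, fixed, 140 mm (its x) by 160 mm (its y), 3 mm floor and walls, rim 10 mm above the bench. Origin: centre of its underside, on the bench.
- carriage (a joint): Travel of the carriage from where it stands at the start, in m, growing along the spindle's y axis. Free from -0.01 to 0.19 between hard stops, 1 to 4 N of drag. One notch lies in its way, somewhere between 0.11 and 0.17 (another place each time); at least 20 mm of travel is left past it.
- spindle (a point): Point on the axis of the carriage's upright steel spindle, 80 mm above the bench. Spindle 14 mm in diameter, from the carriage's top face (46 mm above the bench) to its tip (98 mm). z is up; y is the direction in which the carriage slides towards the notch, to the robot's left; the carriage moves along y only.
- carriage_top (a point): Centre of the carriage's top face, at the foot of the spindle, axes as the spindle's. Grey plate 92 mm (x) by 70 mm (y) on two steel rods 64 mm apart, over a base 100 mm wide and 380 mm long with end blocks 36 mm high. Between the rods runs a flat steel strip with one groove across it, the notch, seen from above where the carriage does not cover it.
- detent_ball (a joint): How far the spring ball under the middle of the carriage is pressed in, in m: about 0.0027 riding on the strip, 0 down in the notch. From 5 mm before the notch it drops and draws the carriage in (a pull of 2 to 8 N to the left); past the middle it holds the carriage back with 5 to 8 N. Let go within 2 mm of the middle, the carriage centres itself.
- wide_roll: Bystander: wide masking-tape roll lying flat on the bench, 104 mm in diameter, 25 mm high. Origin: centre of its underside.
- brush: Bystander: scrubbing brush with a bow handle, 30 x 85 x 55 mm. Origin: centre of its underside.
- stand_loupe: Bystander: black round stand loupe, 37 mm in diameter, 36 mm high. Origin: centre of its underside.
- parts_box: Bystander: clear small-parts case, 98 x 130 x 33 mm, behind the rail. Origin: centre of its underside.
- pen: Bystander: black marker pen lying behind the rail, 133 mm long, 12 mm thick. Origin: centre of its underside.
There are look-alikes about, which are no part of the job. Leave any blue or green look-alike of the part that bears tape_roll_center alone.

How it is judged:
By the outcome, as a careful person would: the job done as asked, in the order asked, and still so for the second after the job is handed in, while the arm keeps its last pose, push and grip.
It also fails if it takes over 72 s, if anything falls off the work surface, if the arm or the gripper's body presses on something with over 40 N, if the wrist force passes 120 N, or if a joint passes its speed limit or range.

## Working session

There is one attempt and no reset: what is moved stays moved. The work goes in short steps, Python scripts to look and compute and a shell command to move; the robot and the scene stay as the last step left them, time stands still between calls to the robot, and variables do not carry over. Pictures are saved under pics/ and viewed, at most 10 in all, crops included, and the job is handed in when it is done.

```bash
mkdir -p pics; ls; python3 - <<'E'
from plant import robot, read_camera
import cv2, numpy as np
s=robot.read_state(); print(s['t'],s['tool_pos'],s['orientation'],s['opening'],robot.grip_point_offset)
for n in ['top','side']:
    c=read_camera(n); cv2.imwrite(f'pics/{n}0.png',c['image']); np.savez(f'{n}0.npz',**c); print(c['K'],c['extrinsics'])
E
```

```text
pics
0.0 [ 0.20212615 -0.56432964  0.21759016] [-3.09347567e+00 -5.37091522e-01  2.43493859e-04] 0.09287962714212505 0.0188
[[426.32988596   0.         319.47838798]
 [  0.         426.32988596 199.41263421]
 [  0.           0.           1.        ]] [[ 0.0270305  -0.99880026  0.04083379  0.15431827]
 [-0.993071   -0.03150398 -0.11321439  0.59775155]
 [ 0.11436499 -0.03749061 -0.99273113  1.0635684 ]
 [ 0.          0.          0.          1.        ]]
[[380.97215029   0.         322.26284831]
 [  0.         380.97215029 200.55291405]
 [  0.           0.           1.        ]] [[ 0.97995257 -0.19921394  0.00260297 -0.56115386]
 [-0.09352686 -0.47152509 -0.87687902  0.22811722]
 [ 0.17591389  0.8590564  -0.48070408  0.84897195]
 [ 0.          0.          0.          1.        ]]
```

View pics/top0.png

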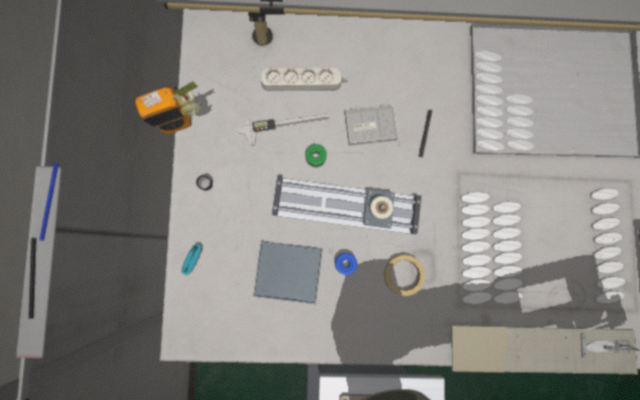

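View pics/side0.png

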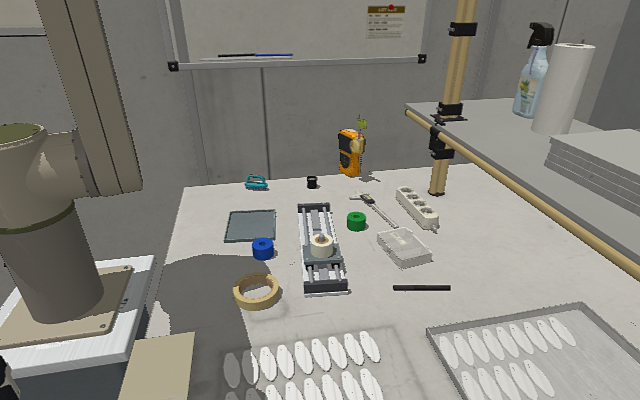

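Top view: candidates are the plain roll on the carriage (381,207), the blue roll (346,263) and the green roll (316,155). The plain paper one on the spindle fits. The tray is at (288,272) and the notch line near (323,202). I'll confirm with an enlarged crop and measure.

```bash
cat > h.py <<'E'
import numpy as np, cv2
def ray(c,uv,z,T=None):
    E=T if T is not None else np.linalg.inv(c['extrinsics'])
    d=E[:3,:3]@np.linalg.inv(c['K'])@np.array([*uv,1.]); o=E[:3,3]
    return o+d*(z-o[2])/d[2]
E
python3 - <<'E'
from h import *
c=dict(np.load('top0.npz')); im=c['image']; s=dict(np.load('side0.npz'))
a=cv2.resize(im[165:245,260:430],None,fx=4.6,fy=4.6,interpolation=cv2.INTER_CUBIC)
b=cv2.resize(s['image'][195:300,215:385],None,fx=2.2,fy=2.2,interpolation=cv2.INTER_CUBIC)
o=np.zeros((a.shape[0]+b.shape[0],a.shape[1],3),np.uint8); o[:a.shape[0]]=a; o[a.shape[0]:,:b.shape[1]]=b
cv2.imwrite('pics/crop1.png',o); print(o.shape)
hsv=cv2.cvtColor(im,cv2.COLOR_BGR2HSV); 
print(im[270,290],im[207,372],im[202,323],im[202,310])
for n,uv,z in [('roll',(381,207),.082),('tip',(382,208),.098),('notch',(323,202),.03),
 ('railA',(278,178),.036),('railB',(274,224),.036),('railC',(420,190),.036),('railD',(416,231),.036),
 ('t1',(260,241),.01),('t2',(322,247),.01),('t3',(316,303),.01),('t4',(254,296),.01),('blue',(346,263),.036),('wide',(405,274),.025),('green',(316,155),.036)]:
    print(n,ray(c,uv,z).round(3))
for n,uv,z in [('roll',(321,241),.082)]: print('side',n,ray(s,uv,z).round(3))
E
```

```text
(599, 782, 3)
[140 136 128] [191 210 211] [218 215 212] [171 165 165]
roll [0.573 0.022 0.082]
tip [0.569 0.023 0.098]
notch [0.587 0.163 0.03 ]
railA [0.644 0.28  0.036]
railB [0.526 0.285 0.036]
railC [ 0.625 -0.087  0.036]
railD [ 0.519 -0.077  0.036]
t1 [0.483 0.321 0.01 ]
t2 [0.472 0.161 0.01 ]
t3 [0.33  0.173 0.01 ]
t4 [0.344 0.33  0.01 ]
blue [0.433 0.101 0.036]
wide [ 0.409 -0.052  0.025]
green [0.708 0.184 0.036]
side roll [0.572 0.011 0.082]
```

View pics/crop1.png

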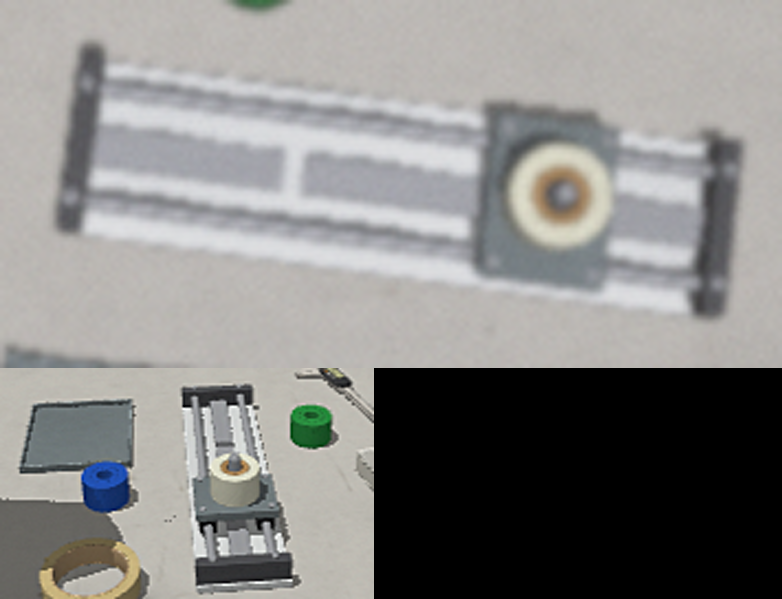

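The crop confirms the cream paper roll on the steel spindle (crop 561,193) and shows the notch gap at crop (293,170), i.e. top pixel (323.7,202), about 0.145 m of travel away. Moving above the roll.

```bash
python3 -m inch '[185,290,10,-11,100,370,580,10,-22,100,370,580,10,-22,100,370,580,10,-22,100,370,580,10,-22,100,370,580,10,-22,100,370,580,10,-22,100,370,580,10,-22,100,370,580,10,-22,100,370,580,10,-22,100]' 20
```

```text
t: 0.93
tool_pos: [0.4261, -0.2127, 0.2248]
orientation: [-3.141, 0.063, 0.0]
force: [0.2, -0.4, -0.3]
opening: 0.0929
gripper_force: 0.0
```

```bash
python3 -m inch '[146,229,0,0,100,146,229,0,0,100,146,229,0,0,100,146,229,0,0,100,146,229,0,0,100,146,229,0,0,100,146,229,0,0,100,146,229,0,0,100,146,229,0,0,100,146,229,0,0,100]'
cat >> h.py <<'E'
from scipy.spatial.transform import Rotation as R
def wrist():
    from plant import robot, read_camera
    s=robot.read_state(); c=read_camera('wrist')
    T=np.eye(4); T[:3,:3]=R.from_rotvec(s['orientation']).as_matrix(); T[:3,3]=s['tool_pos']
    return s,c,T@c['mount']
E
python3 - <<'E'
from h import *
s,c,T=wrist(); np.savez('w1.npz',K=c['K'],T=T,image=c['image']); cv2.imwrite('pics/w1.png',c['image']); print(s['tool_pos'],T.round(3))
E
```

```text
t: 1.77
tool_pos: [0.5712, 0.0138, 0.2244]
orientation: [3.141, -0.063, -0.002]
force: [-0.0, -0.3, -0.6]
opening: 0.0928
gripper_force: 0.0
[0.57115124 0.013835   0.22441627] [[-0.04  -0.965 -0.26   0.643]
 [-0.999  0.039  0.01   0.01 ]
 [ 0.001  0.261 -0.965  0.391]
 [ 0.     0.     0.     1.   ]]
```

View pics/w1.png

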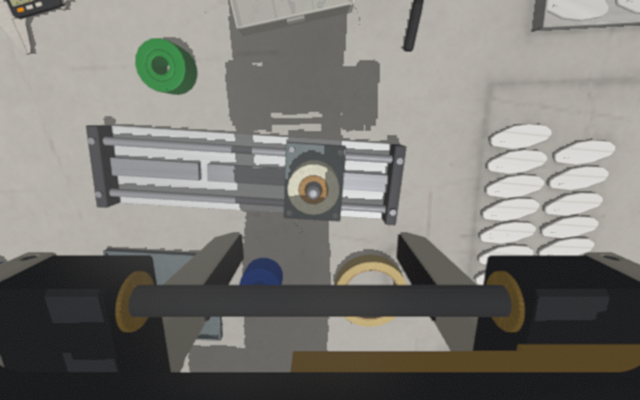

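The wrist view shows the roll centred at (313,189), the spindle tip near (313,193) and the notch at (205,171).

```bash
python3 - <<'E'
from h import *
d=dict(np.load('w1.npz')); T=d['T']; im=d['image']
hsv=cv2.cvtColor(im,cv2.COLOR_BGR2HSV)
m=np.zeros(im.shape[:2],np.uint8); m[140:235,270:355]=cv2.inRange(hsv,(10,25,60),(40,255,255))[140:235,270:355]
n,l,st,ce=cv2.connectedComponentsWithStats(m); k=1+np.argmax(st[1:,4]); cs,_=cv2.findContours((l==k).astype(np.uint8),0,2); print(st[k],cv2.minEnclosingCircle(cs[0]),im[189,292])
r=lambda uv,z:ray(d,uv,z,T).round(4)
x,y,w,h=st[k][:4]
print('roll L/R at z.07',r((x,y+h/2),.075),r((x+w,y+h/2),.075),'top',r((x+w/2,y),.082),'bottom px',r((x+w/2,y+h),.082))
print('tip',r((313,190),.098), 'notch',r((205,171),.03))
print('rail left',r((88,126),.036),r((99,207),.036),'right',r((406,146),.036),r((396,222),.036))
E
```

```text
[ 288  162   44   47 1179] ((311.1441345214844, 184.33248901367188), 24.381277084350586) [192 212 214]
roll L/R at z.07 [0.5783 0.0469 0.075 ] [ 0.5763 -0.0009  0.075 ] top [0.6037 0.0215 0.082 ] bottom px [0.5527 0.024  0.082 ]
tip [0.5773 0.0193 0.098 ] notch [0.5913 0.1527 0.03  ]
rail left [0.6499 0.2785 0.036 ] [0.5525 0.2886 0.036 ] right [ 0.6121 -0.091   0.036 ] [ 0.5178 -0.0817  0.036 ]
```

```bash
python3 - <<'E'
from h import *
d=dict(np.load('w1.npz'))['image']
cv2.imwrite('pics/w1c.png',cv2.resize(d[125:230,190:360],None,fx=4.5,fy=4.5,interpolation=cv2.INTER_CUBIC))
E
```

```text
(no output)
```

View pics/w1c.png

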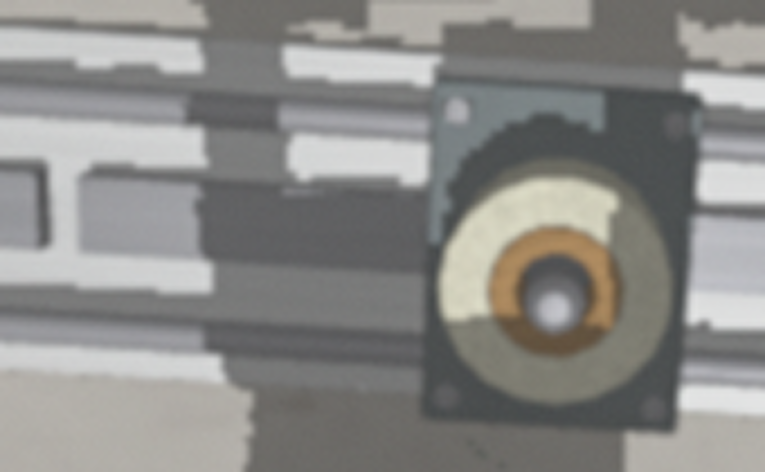

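```bash
python3 - <<'E'
from h import *
d=dict(np.load('w1.npz')); T=d['T']; c=dict(np.load('top0.npz'))
r=lambda u,v,z:ray(d,(190+u/4.5,125+v/4.5),z,T).round(4)
q=lambda u,v,z:ray(c,(260+u/4.6,165+v/4.6),z).round(4)
print('roll',r(556,289,.082),'tip',r(555,305,.098),'notchL',r(47,205,.031),'notchR',r(80,212,.031),'plate',[r(*p,.046) for p in [(435,80),(700,97),(424,414),(676,430)]])
print('TOP roll',q(561,193,.082),'tip',q(565,193,.098),'notch',q(285,170,.031),q(302,170,.031),'rail',[q(*p,.036) for p in [(92,45),(740,140),(68,230),(713,315)]])
E
```

```text
roll [0.5745 0.0191 0.082 ] tip [0.5744 0.0191 0.098 ] notchL [0.5922 0.1578 0.031 ] notchR [0.5899 0.1491 0.031 ] plate [array([0.6221, 0.0485, 0.046 ]), array([ 0.6152, -0.0188,  0.046 ]), array([0.5333, 0.0576, 0.046 ]), array([ 0.526 , -0.0107,  0.046 ])]
TOP roll [0.5733 0.0198 0.082 ] tip [0.5717 0.0206 0.098 ] notch [0.5866 0.1653 0.031 ] [0.5869 0.1558 0.031 ] rail [array([0.6526, 0.2749, 0.036 ]), array([ 0.611 , -0.0897,  0.036 ]), array([0.549 , 0.2842, 0.036 ]), array([ 0.5125, -0.0745,  0.036 ])]
```

```bash
python3 -m inch '[3,5,-20,-3.6,100,3,5,-50,-3.6,100,3,5,-80,-3.6,100,3,5,-105,-3.6,100,3,5,-120,-3.6,100,3,5,-130,-3.6,100,3,5,-140,-3.6,100,3,5,-140,-3.6,100]' 20
```

```text
t: 2.48
tool_pos: [0.5736, 0.0185, 0.0834]
orientation: [3.137, -0.164, -0.003]
force: [-0.7, -0.4, -0.7]
opening: 0.0931
gripper_force: 0.0
```

```bash
python3 -m inch '[0,1,-15,0,100,0,1,-25,0,100,0,1,-30,0,100,0,1,-30,0,70,0,1,-30,0,66,0,1,-30,0,50,0,1,-30,0,50,0,1,-30,0,50,0,1,-30,0,50,0,1,-30,0,50]' 12
```

```text
t: 3.32
tool_pos: [0.575, 0.0203, 0.0554]
orientation: [-3.137, 0.162, -0.001]
force: [-0.3, -0.3, 2.1]
opening: 0.0554
gripper_force: 11.9
```

```bash
python3 -m inch '[0,0,4,0,45,0,0,10,0,45,0,0,18,0,45,0,0,28,0,45,0,0,40,0,45,0,0,55,0,45,0,0,70,0,45,0,0,80,0,45,0,0,85,0,45,0,0,85,0,45]'
```

```text
t: 4.15
tool_pos: [0.5759, 0.0202, 0.1421]
orientation: [3.137, -0.162, 0.005]
force: [0.4, -0.2, -0.9]
opening: 0.0551
gripper_force: 11.9
```

```bash
python3 - <<'E'
from h import *
from plant import read_camera
s,c,T=wrist(); c2=read_camera('side'); print(s['tool_pos'],s['force'],s['opening'])
cv2.imwrite('pics/l.png',np.hstack([cv2.resize(c['image'],(480,300)),c2['image'][100:300,205:365][:, :]]) if 0 else np.vstack([cv2.resize(c['image'],(480,300)),cv2.resize(c2['image'][150:300,200:440],(480,300))]))
E
```

```text
[0.57587127 0.02024342 0.14214707] [ 0.43424586 -0.16442932 -0.86656515] 0.055129844609723824
```

View pics/l.png

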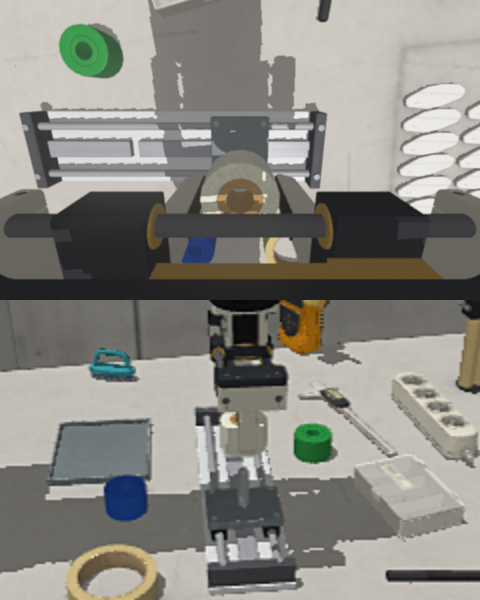

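Roll is held at the wrist image centre and the spindle stands bare in the side view. On to the tray.

```bash
python3 -m inch '[-10,14,0,0,45,-30,41,0,0,45,-53,72,0,0,45,-77,104,0,0,45,-101,136,0,0,45,-124,167,0,0,45,-145,196,0,0,45,-160,216,0,0,45,-168,227,0,0,45,-169,228,0,0,45]'
python3 -m inch '[0,0,-15,0,45,0,0,-35,0,45,0,0,-60,0,45,0,0,-80,0,45,0,0,-95,0,45,0,0,-105,0,45,0,0,-112,0,45,0,0,-116,0,45,0,0,-116,0,45,0,0,-116,0,45]'
```

```text
t: 5.08
tool_pos: [0.4033, 0.25, 0.1387]
orientation: [3.137, -0.157, -0.004]
force: [0.3, 0.3, -0.2]
opening: 0.055
gripper_force: 11.9
t: 5.92
tool_pos: [0.4062, 0.2484, 0.0245]
orientation: [-3.137, 0.162, -0.001]
force: [0.2, -0.2, -0.3]
opening: 0.0552
gripper_force: 11.9
```

```bash
python3 -m inch '[0,0,-4,0,45,0,0,-7,0,45,0,0,-9,0,45,0,0,-10,0,45,0,0,-10,0,45,0,0,-10,0,45]'
```

```text
t: 6.42
tool_pos: [0.4057, 0.2483, 0.014]
orientation: [3.137, -0.162, 0.0]
force: [0.0, -0.4, -0.4]
opening: 0.0549
gripper_force: 11.9
```

```bash
python3 -m inch '[0,0,-1,0,45,0,0,-1,0,45,0,0,-1,0,45]'; python3 -m inch '[0,0,-0.5,0,45,0,0,-1,0,45,0,0,-1,0,45]'
```

```text
t: 6.67
tool_pos: [0.4057, 0.2483, 0.013]
orientation: [-3.137, 0.162, -0.0]
force: [-0.9, 0.0, -0.6]
opening: 0.0548
gripper_force: 11.9
t: 6.92
tool_pos: [0.4058, 0.2483, 0.0123]
orientation: [-3.137, 0.162, -0.0]
force: [-2.3, -1.3, 4.3]
opening: 0.0551
gripper_force: 11.9
```

```bash
python3 -m inch '[0,0,0,0,58,0,0,0,0,60,0,0,0,0,64,0,0,0,0,70,0,0,0,0,76,0,0,0,0,80,0,0,0,0,80,0,0,0,0,80]' ; python3 -m inch '[0,0,5,0,80,0,0,15,0,80,0,0,30,0,80,0,0,55,0,80,0,0,85,0,80,0,0,110,0,80,0,0,130,0,80,0,0,140,0,80,0,0,140,0,80]'
python3 - <<'E'
from h import *
from plant import read_camera
c=read_camera('top'); d=read_camera('side')
s,w,T=wrist(); np.savez('w2.npz',K=w['K'],T=T,image=w['image'])
cv2.imwrite('pics/p.png',np.vstack([cv2.resize(w['image'],(480,300)),cv2.resize(d['image'][150:300,200:440],(480,300))]))
np.savez('top2.npz',**c); print(s['tool_pos'])
E
```

```text
t: 7.58
tool_pos: [0.4056, 0.2483, 0.0119]
orientation: [3.137, -0.162, -0.0]
force: [0.3, 0.3, -0.4]
opening: 0.0739
gripper_force: 0.0
t: 8.33
tool_pos: [0.4075, 0.2492, 0.1556]
orientation: [-3.135, 0.162, -0.008]
force: [-0.4, -0.2, 0.0]
opening: 0.0746
gripper_force: 0.0
[0.40559018 0.24827037 0.1516713 ]
```

View pics/p.png

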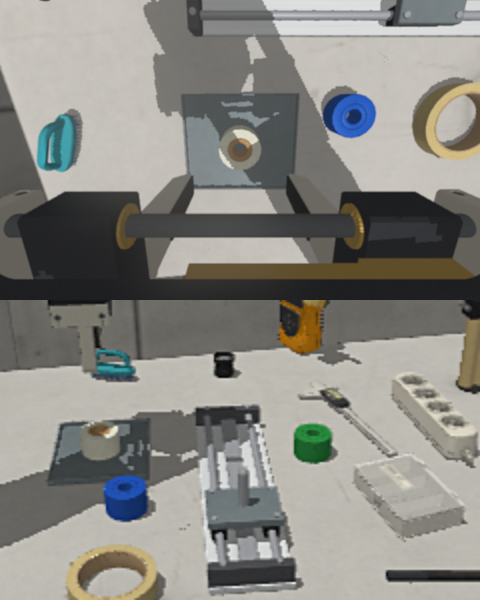

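The roll lies flat in the middle of the tray (wrist crop 240,148) and the carriage is where it was. Back to the spindle.

```bash
python3 -m inch '[10,-14,0,0,80,30,-41,0,0,80,53,-72,0,0,80,77,-104,0,0,80,101,-136,0,0,80,124,-167,0,0,80,145,-196,0,0,80,160,-216,0,0,80,168,-229,0,0,80,168,-229,0,0,80]'; python3 -m inch '[0,0,0,0,60,0,0,0,0,60]'
python3 - <<'E'
from h import *
s,w,T=wrist(); np.savez('w3.npz',K=w['K'],T=T,image=w['image']); print(s['tool_pos'])
# predicted tip pixel
M=np.linalg.inv(T); p=M@[.574,.0195,.098,1]; uv=(w['K']@(p[:3]/p[2])); print(uv)
u,v=map(int,uv[:2]); cv2.imwrite('pics/s.png',cv2.resize(w['image'][max(0,v-80):v+80,u-120:u+120],None,fx=3,fy=3,interpolation=cv2.INTER_CUBIC))
E
```

```text
t: 9.32
tool_pos: [0.5736, 0.0169, 0.1498]
orientation: [3.137, -0.166, -0.005]
force: [0.5, -0.1, -0.0]
opening: 0.0743
gripper_force: 0.0
t: 9.48
tool_pos: [0.5725, 0.0204, 0.1509]
orientation: [-3.137, 0.161, 0.003]
force: [-0.3, -0.8, 0.6]
opening: 0.0656
gripper_force: 0.0
[0.57254895 0.02043749 0.15093641]
[319.45994089 216.31065852   1.        ]
```

View pics/s.png

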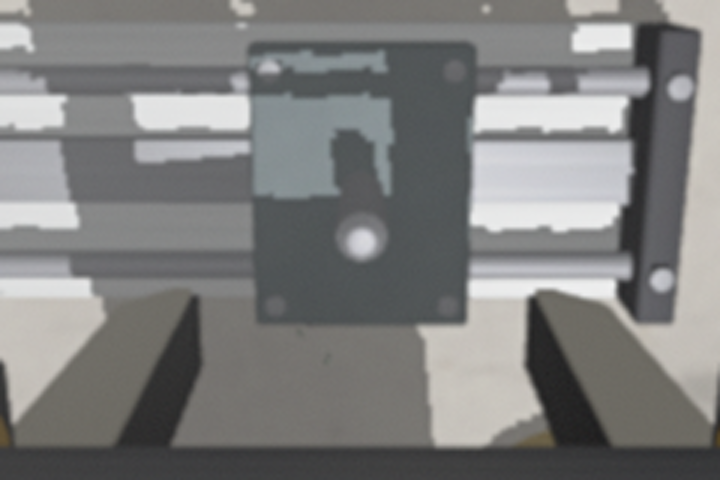

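Spindle tip at crop (361,240), just where predicted: (0.574, 0.0195). Descend and grip.

```bash
python3 -m inch '[1,-1,-20,0,60,1,-1,-45,0,60,1,-1,-70,0,60,1,-1,-85,0,60,1,-1,-94,0,60,1,-1,-96,0,60,1,-1,-96,0,40,1,-1,-96,0,25,1,-1,-96,0,18,1,-1,-96,0,14]' 30; python3 -m inch '[0,0,0,0,5,0,0,0,0,5,0,0,0,0,5,0,0,0,0,5,0,0,0,0,5]'
```

```text
t: 10.37
tool_pos: [0.5757, 0.0183, 0.0574]
orientation: [-3.137, 0.162, -0.004]
force: [-0.3, 0.2, 0.8]
opening: 0.0339
gripper_force: 0.0
t: 10.78
tool_pos: [0.5751, 0.0184, 0.0565]
orientation: [-3.137, 0.162, -0.001]
force: [-1.2, 1.2, 4.0]
opening: 0.0136
gripper_force: 30.0
```

```bash
python3 -m inch '[0.2,2,0,0,5,0.6,6,0,0,5,1.2,12,0,0,5,2,20,0,0,5,2.9,28,0,0,5,3.6,35,0,0,5,4.1,40,0,0,5,4.6,45,0,0,5,5.2,50,0,0,5]'
```

```text
t: 11.53
tool_pos: [0.5802, 0.0675, 0.0564]
orientation: [3.136, -0.162, 0.001]
force: [-1.3, -5.0, 6.3]
opening: 0.0133
gripper_force: 30.0
```

```bash
python3 -m inch '[0.6,6,-0.5,0,5,1.2,12,-0.5,0,5,2,20,-0.5,0,5,2.9,28,-0.5,0,5,3.7,36,-0.5,0,5,4.4,43,-0.5,0,5,5,49,-0.5,0,5,5.6,54,-0.5,0,5,5.6,54,-0.5,0,5]'
```

```text
t: 12.28
tool_pos: [0.5861, 0.1233, 0.0565]
orientation: [-3.137, 0.161, -0.002]
force: [-2.2, 3.9, 7.8]
opening: 0.0133
gripper_force: 30.0
```

```bash
python3 -m inch '[0.2,2,1,0,5,0.4,4,1,0,5,0.6,6,1,0,5,0.8,8,1,0,5,1,10,1,0,5]'|grep -E 'pos|force:'; for i in 1; do python3 -m inch '[0.2,2,0,0,5,0.4,4,0,0,5,0.6,6,0,0,5]'|grep -E 'pos|force:';python3 -m inch '[0.2,2,0,0,5,0.4,4,0,0,5,0.6,6,0,0,5]'|grep -E 'pos|force:'; done
```

```text
tool_pos: [0.5869, 0.1316, 0.0565]
force: [1.7, -4.6, 2.3]
gripper_force: 30.0
tool_pos: [0.5875, 0.1375, 0.0565]
force: [2.1, -5.4, 1.2]
gripper_force: 30.0
tool_pos: [0.5881, 0.1435, 0.0565]
force: [2.7, -5.7, 2.2]
gripper_force: 30.0
```

```bash
python3 -m inch '[0.4,1,0,0,5,0.5,2,0,0,5]'|grep -E 'pos|e: \[';python3 -m inch '[0.1,1,0,0,5,0.2,2,0,0,5]'|grep -E 'pos|e: \[';python3 -m inch '[0.1,1,0,0,5,0.2,2,0,0,5]'|grep -E 'pos|e: \[';python3 -m inch '[0.1,1,0,0,5,0.2,2,0,0,5]'|grep -E 'pos|e: \['
```

```text
tool_pos: [0.5884, 0.1459, 0.0565]
force: [0.8, -3.1, 2.3]
tool_pos: [0.5886, 0.1481, 0.0565]
force: [1.3, -4.1, 2.3]
tool_pos: [0.5888, 0.1503, 0.0565]
force: [3.5, -4.5, 2.6]
tool_pos: [0.589, 0.1523, 0.0565]
force: [3.1, -4.1, 2.2]
```

```bash
python3 -m inch '[0.3,1,0,0,5,0.4,1,0,0,5]'|grep -E 'pos|e: \[';python3 -m inch '[0.1,1,0,0,5,0.1,1,0,0,5]'|grep -E 'pos|e: \[';python3 -m inch '[0.1,1,0,0,5,0.1,1,0,0,5]'|grep -E 'pos|e: \[';python3 -m inch '[0.1,1,0,0,5,0.1,1,0,0,5]'|grep -E 'pos|e: \['
```

```text
tool_pos: [0.5892, 0.1538, 0.0565]
force: [1.0, -1.4, 1.8]
tool_pos: [0.5893, 0.1548, 0.0565]
force: [2.3, -1.3, 2.8]
tool_pos: [0.5894, 0.1558, 0.0565]
force: [1.2, -0.0, 2.1]
tool_pos: [0.5895, 0.1568, 0.0565]
force: [0.7, 0.1, 2.7]
```

```bash
for i in 1; do python3 -m inch '[0.1,1,0,0,5,0.1,1,0,0,5]'|grep -E 'pos|e: \[';python3 -m inch '[0.1,1,0,0,5,0.1,1,0,0,5]'|grep -E 'pos|e: \[';python3 -m inch '[0.1,1,0,0,5,0.1,1,0,0,5]'|grep -E 'pos|e: \['; done
```

```text
tool_pos: [0.5896, 0.1579, 0.0565]
force: [2.3, 1.5, 2.9]
tool_pos: [0.5897, 0.1589, 0.0565]
force: [1.7, 1.7, 1.8]
tool_pos: [0.5898, 0.1598, 0.0565]
force: [1.5, 2.6, 2.3]
```

```bash
for i in 1; do python3 -m inch '[0.1,1,0,0,5,0.1,1,0,0,5]'|grep -E 'pos|e: \[';python3 -m inch '[0.1,1,0,0,5,0.1,1,0,0,5]'|grep -E 'pos|e: \['; done
```

```text
tool_pos: [0.5899, 0.1605, 0.0565]
force: [0.6, 2.1, 3.3]
tool_pos: [0.59, 0.1612, 0.0564]
force: [0.6, -0.2, 2.8]
```

```bash
for i in 1; do python3 -m inch '[0,0.5,0,0,5,0,0.5,0,0,5]'|grep -E 'pos|e: \[';python3 -m inch '[0,0.5,0,0,5,0,0.5,0,0,5]'|grep -E 'pos|e: \['; done
```

```text
tool_pos: [0.59, 0.1615, 0.0565]
force: [1.1, -2.1, 3.9]
tool_pos: [0.59, 0.1618, 0.0564]
force: [1.0, -3.4, 5.0]
```

```bash
python3 -m inch '[0,-0.6,0,0,5,0,-0.6,0,0,5,0,-0.6,0,0,5,0,-0.6,0,0,5]'
python3 - <<'E'
from h import *
from plant import robot,read_camera
c=read_camera('side'); w=read_camera('wrist')
cv2.imwrite('pics/e.png',np.vstack([cv2.resize(w['image'],(480,300)),cv2.resize(c['image'][150:300,200:440],(480,300))]))
s=robot.read_state(); print(s['tool_pos'],s['force'])
E
```

```text
t: 16.03
tool_pos: [0.59, 0.1617, 0.0565]
orientation: [3.137, -0.162, 0.0]
force: [0.1, -2.7, 4.3]
opening: 0.0131
gripper_force: 30.0
[0.58998087 0.16167391 0.05644226] [ 0.68533522 -2.13502096  4.18094615]
```

View pics/e.png

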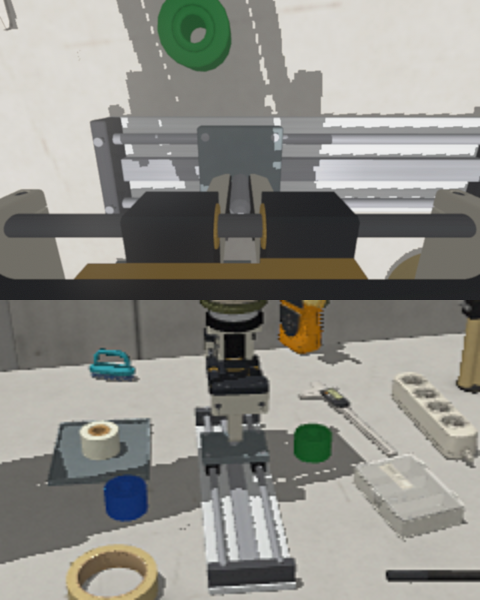

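```bash
python3 -m inch '[0,-0.5,0,0,5,0,-0.5,0,0,5,0,-0.5,0,0,5,0,-0.5,0,0,5,0,-0.5,0,0,5,0,-0.5,0,0,5]' | grep -E 'pos|orce|t:|open' && python3 -c "
from plant import job; print(job.close_job())"
```

```text
t: 16.63
tool_pos: [0.59, 0.1614, 0.0565]
force: [0.7, 0.3, 4.9]
opening: 0.0136
gripper_force: 30.0
the job is handed in; nothing more can be done
None
```

The tape roll lies flat in the tray, and the carriage has been slid about 0.144 m into the notch, where I felt the ball pull it in; the gripper still holds the spindle, and the job was handed in at 16.6 s.

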